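# Scrape the brake-lining chips into the tray and hang up the scraper

### The arm

A 6-joint arm with a two-finger parallel gripper is mounted at the origin on the work surface. World frame = base frame: x ahead of the robot, y to its left, z up, the work surface at z = 0. Lengths are in m, angles in rad, forces in N, time in s.
With the tool pointing down it reaches from about 0.3 to 0.85 m from the base axis. Payload 5.4 kg.
Tool frame: the origin (TCP) lies at the very end of the fingers, on their centre line; the grasp point (between the pads) lies 19 mm behind it; z points along the fingers, y is the line along which they close (so a half turn about z gives the same grasp; the last joint's range is limited). The gripper opens to 85 mm and grips with 20 to 120 N. Pads are 22 mm wide; open, the fingers measure 114 mm over their backs; the gripper's body (76 mm by 85 mm) begins 54 mm behind the grasp point. The pads swing forward as they close: fully open they stand 13 mm farther back than shut.
Start: joints at [-1.516, 0.158, 1.597, -0, 1.386, -0.21], TCP at [0.15, -0.555, 0.231] pointing down, gripper open.
Joint ranges: [-2.91, 2.91], [-0.94, 2.29], [0.18, 2.7], [-1.29, 4.43], [0.17, 2.64], [-3, 3]. Speed limits (rad/s): [2.57, 2.57, 3.14, 3.14, 3.14, 3.14].

### API

Orientations are given as a rotation vector (axis times angle).
In Python, from plant import ctrl gives the robot as it stands.
- The arm moves only by the shell command python3 -m inch 'ROWS' [FORCE]. ROWS is text: rows parted by semicolons, each of 7 numbers parted by spaces: the shift along the tool's x, y, z scaled (see below), then the turn, a rotation vector about the tool's x, y, z scaled (see below), then the opening, from 0 (shut) to 1 (fully open). In form: tx ty tz wx wy wz claw; .... A call has 1 to 20 rows; each row is the pose to reach, as a shift and turn from the pose commanded when the call began, along the tool's axes at that moment, turning the shorter way round; what a row does not reach only later rows make up. The controller multiplies each number of a shift by 0.1 m and each number of a turn by 2 pi rad. A row lasts 1/8 s, in which the tool goes at most 62.5 mm and 10.7 degrees, less where a joint would pass 70% of its speed; a pose out of reach is approached as far as the arm can. A call with a number of a shift or a turn outside -1 to 1 is refused whole. A call with a gripper value outside its range is refused whole. The fingers move at their own pace and stop on an object; FORCE is the grip in N (left out, the last holds). Time passes only in rows, so rows that repeat a pose let the fingers close. It gives the time, the measured TCP pose, the force, the opening and the grip force at its end, in the units of the state.
- ctrl.read_state(): the state, without advancing time (a new reading comes with each control period).
- ctrl.grab_frame(name): name is "scene" or "top"; returns the picture (384x512x3 uint8, blue, green, red); there is no depth.
- ctrl.camera_info(name): a dict with "fx", "fy", "cx", "cy" (pixels), "k1" (the pictures are not rectified: a ray, as slopes to the right and down, at radius r is drawn at 1 + k1 r^2 times it, then the intrinsics apply), "position" and "attitude" of the camera in the world. Camera axes: x right, y up, looking along -z (the intrinsics and any distortion apply to the point x, -y, -z); pixel columns grow to the right and rows downward; lengths in m; the calibration is good to about 2 mm. A picture is of the moment at which its call begins. camera_info takes no time and is no camera call.
- ctrl.sign_off(): hands the job in; it is judged then, once.
The state is a dict: "clock": time; "joint_positions": joint angles; "joint_velocities": joint speeds; "effort": joint torques, N m; "eef_pos": TCP position; "tool_rot": TCP orientation; "contact_force": force on the tool from outside, world axes, zero at the start; "torque": the same for the moment, N m; "gripper_width": opening from 0.0 (shut) to 1.0 (fully open); "grip_force": force on a finger pad.
Only numpy, scipy, OpenCV 4.12 (cv2) and the standard library are available. Lean on these libraries where they do the work, as an engineer would, in place of code of your own. Each camera call takes 0.05 s, during which the arm holds its last target. There are 200 camera calls.

### The job

Take the red-and-yellow scraper and wipe all four brown brake-lining chips off the aluminium plate into the blue catch tray at its near edge; do this with the scraper, not with the gripper's fingers or the arm. Then hang the scraper by its eye on the free peg of the sloping tool board, pushed fully down so that it lies flat on the board, and let go. Leave the cans and the other tools on the bench where they are.

Things in the scene. Friction and masses are not known exactly. Their poses are not given: they have to be found in the camera images.
- scraper: scraper lying flat on the bench, 175 mm long along x, z up; origin on its underside. Yellow block at the -x end: x -85 (flat pushing face) to -60, y +-55, z 0 to 42 mm. Red handle bar: x -60 to +50, 22 mm wide in y, z 12 to 44 mm. Steel eye plate: x 45 to 90, 44 mm wide, z 0 to 12 mm, with a 19 mm hole along z centred at x = 67.5. About 0.3 kg
- scraper_grip (a point): middle of the scraper's handle near its centre of mass, 28 mm above its underside, at x = -20, y = 0 in the scraper's frame; grip it across y (22 mm)
- scraper_eye (a point): centre of the scraper's eye hole, at the level of the underside; axes as the scraper's
- rack: fixed stand of the sloping plywood tool board; origin at bench level under its middle, z up. In the frame of peg the board's surface (z = 0) spans x -185 to +45 and y -180 to +60 mm; a flat wrench, 7 mm thick and 30 mm wide, is fixed on the other peg at y = -120 mm
- plate: fixed aluminium plate with blue catch tray. Origin at bench level under the plate; z up, x away from robot. Plate top z = 50 mm, x -90 (edge over the tray) to +110 (open back edge); side lips 15 mm above the top, inner faces at y = +-100 mm. Tray inside: x -214 to -90, y +-101 mm, floor z = 4, wall tops z = 46 mm
- chip0: chip of brown brake lining lying on the plate, 60 (x) x 26 (y) x 10 mm, 30 g; origin at the centre of its underside
- chip1: chip of brown brake lining lying on the plate, 60 (x) x 26 (y) x 10 mm, 30 g; origin at the centre of its underside
- chip2: chip of brown brake lining lying on the plate, 60 (x) x 26 (y) x 10 mm, 30 g; origin at the centre of its underside
- chip3: chip of brown brake lining lying on the plate, 60 (x) x 26 (y) x 10 mm, 30 g; origin at the centre of its underside
- peg: free peg (the one nearer the robot of two) of the sloping tool board. Origin at its root on the board's surface; z along the peg, leaning 35 deg from vertical towards the middle of the bench (about -y of the world); x up the slope. 12 mm dia, 44 mm long, last 8 mm tapered. The scraper hangs with its eye on the peg, underside flat on the board, block down the slope (-x)
- can_white: tall white spray can, 60 dia x 190 mm, standing to the right of the plate; origin under its centre
- can_blue: blue spray can, 60 dia x 180 mm, standing left of the tool board; origin under its centre
- can_black: grey can, 60 dia x 170 mm, standing at the far right; origin under its centre
- screwdriver: green-handled screwdriver lying flat between the plate and the tool board, about 200 mm long along its x
- wrench: steel wrench lying to the right of the tray, along its x
- hammer: hammer lying behind the plate, along its x
- tape: roll of pale tape lying flat, 100 mm dia x 40 mm, at the left of the bench; origin under its centre
Mind the look-alikes: they are no part of the job. Leave any purple or turquoise look-alike of the chip3 alone.

How it is judged:
On the way, in this order (a step that is already met when the one before it is completed fails the run):
1. all four chips lie in the catch tray (x of chip0 in the frame of plate between -0.216 and -0.09 m and y of chip0 in the frame of plate between -0.103 and 0.103 m and z of each of chip0, chip1, chip2, chip3 in the frame of plate below 0.045 m and x of chip1 in the frame of plate between -0.216 and -0.09 m and y of chip1 in the frame of plate between -0.103 and 0.103 m and x of chip2 in the frame of plate between -0.216 and -0.09 m and y of chip2 in the frame of plate between -0.103 and 0.103 m and x of chip3 in the frame of plate between -0.216 and -0.09 m and y of chip3 in the frame of plate between -0.103 and 0.103 m), for 0.2 s.
2. the scraper's eye is fully down on the free peg (x of scraper_eye in the frame of peg between -0.007 and 0.007 m and y of scraper_eye in the frame of peg between -0.007 and 0.007 m and z of scraper_eye in the frame of peg below 0.012 m and angle between the z axis of scraper and the z axis of peg, either way round below 0.17 rad), for 0.2 s.
At the end, for the whole second after the job is handed in: All four chips lie in the tray (centres inside its walls, lower than 45 mm above the bench); the scraper hangs on the free peg, eye within 7 mm of the peg axis in x and y, underside within 12 mm of the board and flat to it within 10 degrees; released, all at rest (all of step 1 and all of step 2 and linear speed of each of chip0, chip1, chip2, chip3, scraper below 0.02 m/s and contact force between the fingers and scraper below 0.1 N); the robot touches nothing.
It fails at once if the fingers or arm touch a chip (over 0.5 N) (contact force between any of the fingers, the arm and chip0 above 0.5 N or contact force between any of the fingers, the arm and chip1 above 0.5 N or contact force between any of the fingers, the arm and chip2 above 0.5 N or contact force between any of the fingers, the arm and chip3 above 0.5 N).
It fails at once if a bystander (cans, screwdriver, wrench, hammer, tape) is moved more than 40 mm (distance of any of can_white, can_blue, can_black, screwdriver, wrench, hammer, tape from where it was at the start of the episode above 0.04 m).
It also fails if it takes over 64 s, if anything falls off the work surface, if the arm or the gripper's body presses on something with over 40 N, if the wrist force passes 120 N, or if a joint passes its speed limit or range.

## Working session

There is one attempt and no reset: what is moved stays moved. The work goes in short steps, Python scripts to look and compute and a shell command to move; the robot and the scene stay as the last step left them, time stands still between calls to the robot, and variables do not carry over. Pictures are saved under pics/ and viewed, at most 10 in all, crops included, and the job is handed in when it is done.

```bash
mkdir -p pics; ls; python3 - <<'E'
from plant import ctrl
import cv2
for n in("scene","top"):
    cv2.imwrite(f"pics/{n}0.png",ctrl.grab_frame(n)); print(ctrl.camera_info(n))
print(ctrl.read_state())
E
```

```text
pics
{'fx': 363.7724258409829, 'fy': 363.7724258409829, 'cx': 261.86066099763497, 'cy': 188.40638260270137, 'k1': -0.08534780282201918, 'position': array([1.07862102, 0.76624461, 1.08333746]), 'attitude': array([0.32852087, 0.94708923, 2.37133368])}
{'fx': 443.6100288301742, 'fy': 443.6100288301742, 'cx': 251.38031199803376, 'cy': 187.02054586000975, 'k1': -0.1255067360299675, 'position': array([ 0.35405663, -0.02207127,  1.53222565]), 'attitude': array([ 0.09660808, -0.0865441 , -1.55255573])}
{'clock': 0.1, 'joint_positions': array([-1.51610241e+00,  1.59009000e-01,  1.59809550e+00, -7.43473160e-06,
        1.38618564e+00, -2.10121576e-01]), 'joint_velocities': array([ 0.00058961, -0.00271011, -0.00289331,  0.00031505, -0.00026357,
       -0.0004181 ]), 'effort': array([-5.81571257e-04, -3.96990752e+01, -3.32338786e+01, -2.14353586e-04,
        4.24649435e-03, -8.61098179e-07]), 'eef_pos': array([ 0.15043108, -0.55442148,  0.23040785]), 'tool_rot': array([-3.11241555e+00, -4.14535451e-01, -1.95459362e-04]), 'contact_force': array([-0.68243458,  0.25465243, -0.46567108]), 'torque': array([ 0.00736239, -0.02734623, -0.0268411 ]), 'grip_force': 0.0, 'gripper_width': 1.0011110011046915}
```

View pics/scene0.png

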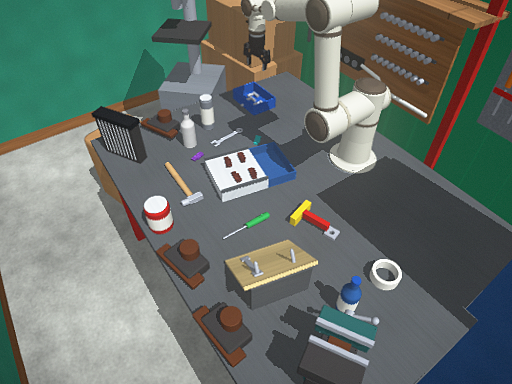

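View pics/top0.png

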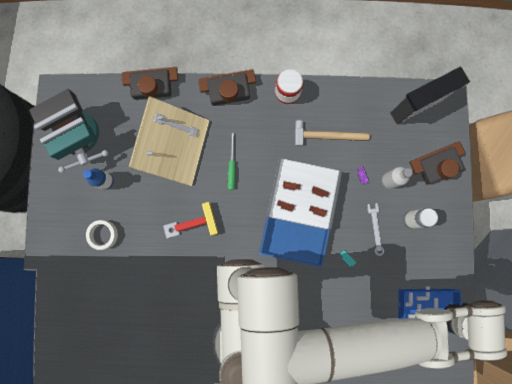

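The top view shows the scraper at about (192,222), with its block at (210,218) and its eye at (171,230). The plate and tray are around (300,210), and the tool board at (170,140) has its free peg near (150,154). There are four brown chips at (291,186), (320,192), (286,206) and (318,211), all on the plate. The purple piece at (363,175) and the turquoise piece at (347,258) lie off the plate, so they are the look-alikes. I'll confirm this in an enlarged crop.

```bash
cat > h.py <<'E'
import numpy as np, cv2
from scipy.spatial.transform import Rotation as R
from scipy.optimize import least_squares
from plant import ctrl
def proj(n,P):
    c=ctrl.camera_info(n); p=R.from_rotvec(c['attitude']).inv().apply(np.atleast_2d(P)-c['position'])
    s=np.c_[p[:,0]/-p[:,2],-p[:,1]/-p[:,2]]; s=s*(1+c['k1']*(s**2).sum(1,keepdims=True))
    return s*c['fx']+[c['cx'],c['cy']]
def ray(n,uv,z):
    """pixel(s) -> world at height z"""
    out=[]
    for u in np.atleast_2d(uv):
        r=least_squares(lambda q:proj(n,[q[0],q[1],z])[0]-u,[0.5,0.1]); out.append([*r.x,z])
    return np.array(out)
def tri(uvt,uvs):
    r=least_squares(lambda q:np.r_[proj('top',q)[0]-uvt,proj('scene',q)[0]-uvs],[.5,.1,.1]); return r.x,np.sqrt((r.fun**2).mean())
E
python3 - <<'E'
import cv2
a=cv2.imread('pics/top0.png'); s=cv2.imread('pics/scene0.png')
cv2.imwrite('pics/c1.png',cv2.resize(a[90:270,125:385],None,fx=3,fy=3,interpolation=cv2.INTER_CUBIC))
cv2.imwrite('pics/c2.png',cv2.resize(s[125:305,200:400],None,fx=3.3,fy=3.3,interpolation=cv2.INTER_CUBIC))
E
```

```text
(no output)
```

View pics/c1.png

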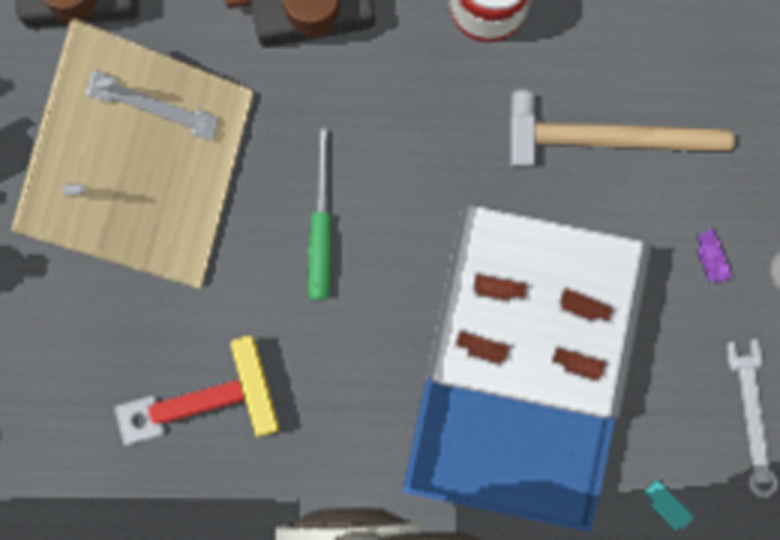

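View pics/c2.png

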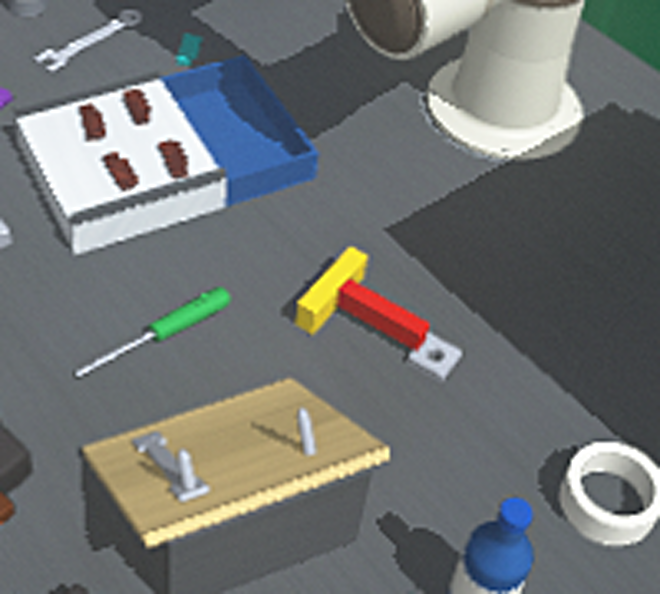

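The crop shows the four brown chips on the white plate between the two lips. The purple piece at crop (714,256) and the turquoise piece at (668,505) are both off the plate. The scraper's eye hole is at crop (138,420). The free peg is the bare one, with its tip at (68,187) in the top crop and its root at (310,452) in the scene crop. Next I'll fit the poses.

```bash
cat > fit.py <<'E'
from h import *
T=lambda c:(np.array(c,float)+.5)/3-.5+[125,90]
S=lambda c:(np.array(c,float)+.5)/3.3-.5+[200,125]
def fit(M,top,itop,sc,isc,fix_z=None,tilt=0,g=(.5,.1,0,.1)):
    M=np.array(M,float)
    def pts(q):
        z=q[3] if fix_z is None else fix_z
        # tilt: z axis leaned toward -y, x up slope; base frame: columns x,y,z at yaw0
        c,s=np.cos(tilt),np.sin(tilt)
        B=np.array([[0,-1,0],[c,0,-s],[s,0,c]]) if tilt else np.eye(3)
        return (R.from_euler('z',q[2]).as_matrix()@B@M.T).T+[q[0],q[1],z]
    def f(q):
        P=pts(q); r=[]
        if len(itop): r.append((proj('top',P[itop])-T(top)).ravel())
        if len(isc): r.append((proj('scene',P[isc])-S(sc)).ravel())
        r=np.concatenate(r); return r if fix_z is None else np.r_[r,0*q[3]]
    r=least_squares(f,g,loss='soft_l1'); return r.x,np.round(f(r.x).reshape(-1,2) if fix_z is None else f(r.x)[:-1].reshape(-1,2),1)
if __name__=="__main__":
    np.set_printoptions(precision=4,suppress=True)
    # scraper: block top corners (face +y, back +y, back -y... ) and eye
    M=[[-.085,-.055,.042],[-.085,.055,.042],[-.060,.055,.042],[-.060,-.055,.042],[.0675,0,.012]]
    for y in (1.8,-2.8):pass
    q,r=fit(M,[(250,336),(277,431),(258,436),(231,340),(138,420)],[1,0,3,2,4],[(437,356)],[4],0,0,(.4,.15,3.4,0)); print('scraper A',q,r.tolist())
    q,r=fit(M,[(250,336),(277,431),(258,436),(231,340),(138,420)],[0,1,2,3,4],[(437,356)],[4],0,0,(.4,.15,1.8,0)); print('scraper B',q,r.tolist())
    M=[[.11,.1,.05],[.11,-.1,.05],[-.09,.1,.05],[-.09,-.1,.05]]
    q,r=fit(M,[(480,208),(640,240),(440,382),(612,417)],[0,1,2,3],[],[],0,0,(.45,-.1,0,0)); print('plate',q,r.tolist())
    pl=q
    M=[[.045,.06,0],[.045,-.18,0],[-.185,-.18,0],[-.185,.06,0],[0,0,0],[0,0,.044]]
    q,r=fit(M,[(12,230),(75,20),(255,92),(203,288),(68,187)],[0,1,2,3,5],[(390,447),(147,532),(82,452),(292,380),(310,452),(304,410)],[0,1,2,3,4,5],None,np.radians(35),(.6,.3,0,.2)); print('peg',q,r.tolist())
    for c in [(501,287),(587,304),(484,347),(580,362)]:
        p=ray('top',T(c),.06)[0][:2]-pl[:2]; print('chip',R.from_euler('z',-pl[2]).as_matrix()[:2,:2]@p)
E
python3 fit.py
```

```text
scraper A [0.4343 0.2256 2.5079 0.    ] [[1.0, 2.0], [-33.5, -49.3], [-31.7, -45.1], [2.8, 6.5], [-0.5, 0.2], [-0.8, -0.9]]
scraper B [0.4    0.1991 1.8638 0.    ] [[0.3, -0.1], [-0.1, -0.3], [-0.9, 0.1], [-0.5, 0.6], [0.0, 0.0], [-1.2, -1.1]]
plate [ 0.4995 -0.1918 -0.1798  0.    ] [[-2.7, -0.1], [1.7, 0.6], [-0.6, -0.2], [0.8, -0.3]]
peg [ 0.626   0.3337 -0.2297  0.1184] [[-0.2, 0.4], [-0.8, 0.2], [-1.4, 0.0], [-1.8, 0.2], [3.8, 0.8], [-0.5, 0.3], [-1.1, 1.1], [0.2, -1.6], [-0.3, -0.7], [-0.0, 0.1], [-0.8, -0.1]]
chip [0.0263 0.0516]
chip [ 0.0263 -0.0462]
chip [-0.0432  0.0577]
chip [-0.0389 -0.0501]
```

```bash
cat > plan.py <<'E'
from h import *
np.set_printoptions(precision=4,suppress=True)
F=np.diag([1.,-1,-1])
def pose(yaw,tilt=0):
    c,s=np.cos(tilt),np.sin(tilt)
    B=np.array([[0,-1,0],[c,0,-s],[s,0,c]]) if tilt else np.eye(3)
    return R.from_euler('z',yaw).as_matrix()@B
def go(p,Robj):
    s=ctrl.read_state(); A=R.from_rotvec(s['tool_rot']).as_matrix(); 
    d=A.T@(np.array(p)-s['eef_pos'])/.1; w=R.from_matrix(A.T@Robj@F).as_rotvec()/(2*np.pi)
    print('t',s['clock'].round(2),'eef',s['eef_pos'],'W',s['gripper_width'].round(3),'grip',np.round(s['grip_force'],1),'F',s['contact_force'].round(1)); print('  shift',d,'turn',w)
    d2=(Robj@F).T@(np.array(p)-s['eef_pos'])/.1; print('  shift after turning',d2)
E
cat > ov.py <<'E'
from fit import *; from plan import *
M=[[.045,.06,0],[.045,-.18,0],[-.185,-.18,0],[-.185,.06,0],[0,0,0],[0,0,.044]]
q,r=fit(M,[(12,230),(75,20),(255,92),(203,288),(79,189)],[0,1,2,3,5],[(390,447),(147,532),(82,452),(292,380),(310,452),(304,410)],[0,1,2,3,4,5],None,np.radians(35),(.6,.3,0,.2)); print('peg',q,r.tolist())
pl=[0.4995,-0.1918,-0.1798]
def box(x0,x1,y0,y1,z): return np.array([[x0,y0,z],[x0,y1,z],[x1,y1,z],[x1,y0,z]])
L=[(pose(pl[2])@b.T).T+[pl[0],pl[1],0] for b in (box(-.09,.11,-.1,.1,.05),box(-.214,-.09,-.101,.101,.046),box(-.214,-.09,-.101,.101,.004))]
L+=[(pose(1.8638)@b.T).T+[.4,.1991,0] for b in (box(-.085,-.06,-.055,.055,.042),box(-.06,.05,-.011,.011,.044),box(.045,.09,-.022,.022,.012))]
L+=[(pose(q[2],np.radians(35))@b.T).T+[q[0],q[1],q[3]] for b in (box(-.185,.045,-.18,.06,0),np.array([[0,0,0],[0,0,.044]]))]
def draw(n,img,o,k):
    c=cv2.resize(img[o[1]:o[1]+180,o[0]:o[0]+o[2]],None,fx=k,fy=k,interpolation=cv2.INTER_CUBIC)
    for l in L: cv2.polylines(c,[np.int32((proj(n,l)+.5-o[:2])*k-.5)],True,(0,255,0),1)
    return c
a=draw('top',cv2.imread('pics/top0.png'),[125,90,240],3); b=draw('scene',cv2.imread('pics/scene0.png'),[200,125,200],3)
cv2.imwrite('pics/ovt.png',a); cv2.imwrite('pics/ovs.png',b)
for n,c in dict(can1=(400,175),can2=(428,217)).items(): print(n,ray('top',c,.185))
for n,c in dict(plate_L=(480,208)).items(): print(ray('top',T(c),.05))
go([*(np.array([.4,.1991])+(pose(1.8638)@[-.02,0,0])[:2]),.12],pose(1.8638))
E
python3 ov.py
```

```text
peg [ 0.6256  0.3331 -0.2283  0.1174] [[0.1, 0.6], [-0.6, 0.4], [-1.2, 0.1], [-1.5, 0.3], [0.4, 0.3], [-0.6, 0.2], [-1.0, 1.1], [0.2, -1.6], [-0.4, -0.7], [-0.1, 0.0], [-0.8, -0.1]]
can1 [[ 0.5571 -0.4732  0.185 ]]
can2 [[ 0.4275 -0.5598  0.185 ]]
[[ 0.6255 -0.1224  0.05  ]]Traceback (most recent call last):
  File "ov.py", line 17, in <module>
    go([*(np.array([.4,.1991])+(pose(1.8638)@[-.02,0,0])[:2]),.12],pose(1.8638))
    ~~^^^^^^^^^^^^^^^^^^^^^^^^^^^^^^^^^^^^^^^^^^^^^^^^^^^^^^^^^^^^^^^^^^^^^^^^^^
  File "plan.py", line 11, in go
    print('t',s['clock'].round(2),'eef',s['eef_pos'],'W',s['gripper_width'].round(3),'grip',np.round(s['grip_force'],1),'F',s['contact_force'].round(1)); print('  shift',d,'turn',w)
              ^^^^^^^^^^^^^^^^
AttributeError: 'float' object has no attribute 'round'
```

View pics/ovt.png

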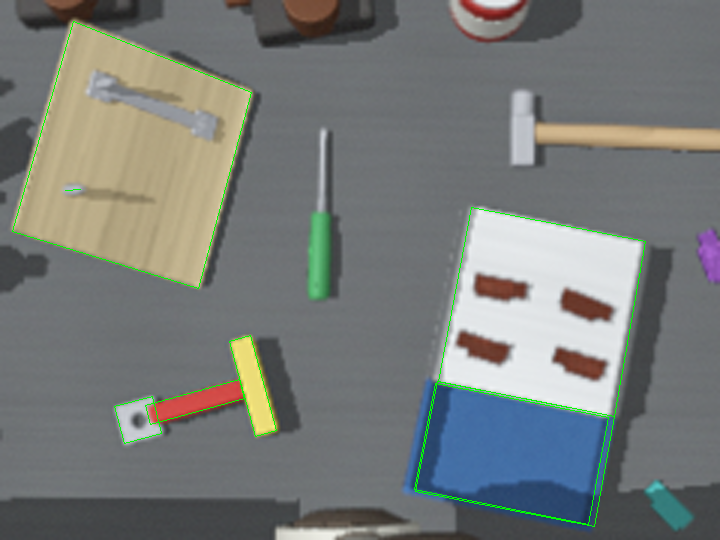

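View pics/ovs.png

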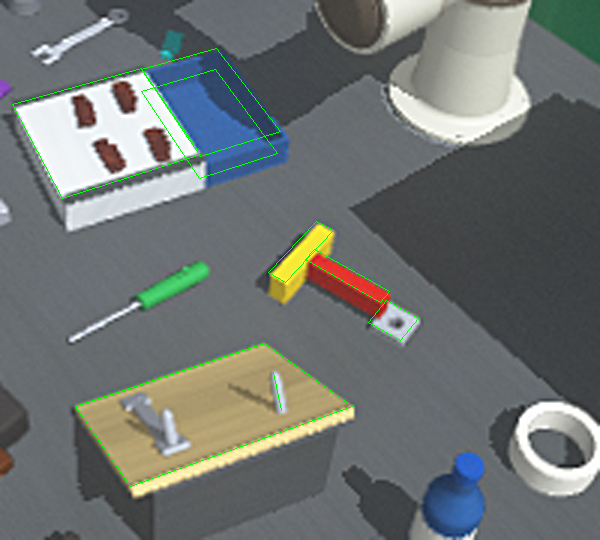

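The scraper and peg outlines match the images well. The tray outline sits a few pixels off in the top crop (green corner at (416,490), outer tray corner at (405,491)), so I'll refit the plate from colour edges.

```bash
sed -i "s/s\['clock'\].round(2)/round(float(s['clock']),2)/;s/s\['gripper_width'\].round(3)/round(float(s['gripper_width']),3)/" plan.py
cat > pf.py <<'E'
from h import *; from plan import *
a=cv2.imread('pics/top0.png'); h=cv2.cvtColor(a,cv2.COLOR_BGR2HSV)
def edges(n,h,mask):
    c,_=cv2.findContours(mask,cv2.RETR_EXTERNAL,cv2.CHAIN_APPROX_NONE); return max(c,key=cv2.contourArea)[:,0,:].astype(float)
def masks(h,roi):
    x0,y0,x1,y1=roi; m=np.zeros(h.shape[:2],np.uint8); m[y0:y1,x0:x1]=1
    b=cv2.inRange(h,(100,120,40),(125,255,255))*m; w=cv2.inRange(h,(0,0,185),(180,45,255))*m
    return b,w
s=cv2.imread('pics/scene0.png'); hs=cv2.cvtColor(s,cv2.COLOR_BGR2HSV)
bt,wt=masks(h,(255,150,350,272)); bs,ws=masks(hs,(200,130,300,205))
for nm,m in (('bt',bt),('wt',wt)):
    k,_=cv2.findContours(m,cv2.RETR_EXTERNAL,cv2.CHAIN_APPROX_NONE); c=max(k,key=cv2.contourArea)
    ap=cv2.approxPolyDP(c,3,True)[:,0]; print(nm,cv2.contourArea(c),ap.tolist(),cv2.boxPoints(cv2.minAreaRect(c)).tolist())
bx=lambda y:[(np.where(bt[y])[0].min(),np.where(bt[y])[0].max()) for _ in [0]][0]
for y in range(216,268,6): print('blue',y,bx(y))
for y in range(160,232,6):
    w=np.where(wt[y])[0]; print('white',y,w.min(),w.max(), h[y,w.min()-7:w.min()+2,2].tolist(), h[y,w.max()-1:w.max()+6,2].tolist())
E
python3 pf.py
```

```text
bt 2295.5 [[267, 217], [260, 253], [321, 266], [328, 229]] [[258.9615478515625, 254.1923065185547], [266.4615478515625, 216.6923065185547], [329.34613037109375, 229.2692413330078], [321.84613037109375, 266.76922607421875]]
wt 3311.0 [[284, 159], [272, 216], [326, 228], [338, 171]] [[270.38726806640625, 216.66046142578125], [282.65252685546875, 158.4005126953125], [339.70294189453125, 170.4111328125], [327.43768310546875, 228.67108154296875]]Traceback (most recent call last):
  File "pf.py", line 15, in <module>
    for y in range(216,268,6): print('blue',y,bx(y))
                                              ~~^^^
  File "pf.py", line 14, in <lambda>
    bx=lambda y:[(np.where(bt[y])[0].min(),np.where(bt[y])[0].max()) for _ in [0]][0]
                  ~~~~~~~~~~~~~~~~~~~~~~^^
    return umr_minimum(a, axis, None, out, keepdims, initial, where)
ValueError: zero-size array to reduction operation minimum which has no identity
```

```bash
cat > pf2.py <<'E'
from h import *; from plan import *
# line residuals: model segment ends -> distance from observed line
def dist(P,a,b):
    a=np.array(a,float);b=np.array(b,float);n=np.array([-(b-a)[1],(b-a)[0]])/np.linalg.norm(b-a); return (P-a)@n
def f(q):
    x,y,yaw,t=q; W=lambda l:proj('top',(pose(yaw)@np.array(l).T).T+[x,y,0])
    w=.101+t
    return np.r_[dist(W([[-.10,w,0],[-.20,w,0]]),(266.7,217),(259.7,253)),dist(W([[-.10,-w,.046],[-.20,-w,.046]]),(328.5,229),(321.5,266)),
      dist(W([[-.214-t,.09,.046],[-.214-t,-.09,.046]]),(260,253.5),(321,266.5)),
      dist(W([[.11,.09,.05],[.11,-.09,.05]]),(284,158.5),(338,170.5)),dist(W([[-.09,.09,.05],[-.09,-.09,.05]]),(272,216.5),(326,228.5))]
r=least_squares(f,[.5,-.19,-.18,.004]); print(r.x,r.fun)
E
python3 pf2.py
python3 - <<'E'
from plan import *
P=pose(1.8638)@[-.02,0,0]+[.4,.1991,0]; P[2]=.12; print(P); go(P,pose(1.8638))
E
```

```text
[ 0.5003 -0.1874 -0.198   0.0039] [-0.2579  0.3136 -0.2128  0.1544 -0.1237  0.012   0.3265  0.0035  0.0604
 -0.2687]
[0.4058 0.18   0.12  ]
t 0.1 eef [ 0.1504 -0.5544  0.2304] W 1.001 grip 0.0 F [-0.7  0.3 -0.5]
  shift [ 4.3862 -6.4176  1.1163] turn [-0.0002 -0.0003 -0.2545]
  shift after turning [6.2932 4.5657 1.1041]
```

```bash
for i in 1 2 3 4; do python3 -m inch '.8 -.8 0 0 0 0 1;.8 -.8 0 0 0 0 1;.8 -.8 0 0 0 0 1'; done | tail -1
for i in 1 2 3; do python3 -m inch '.4 -1 0 0 0 0 1;.4 -1 0 0 0 0 1;.4 -1 0 0 0 0 1'; done | tail -1
python3 -m inch '0 0 .6 0 0 -.2545 1;0 0 .6 0 0 -.2545 1;0 0 .6 0 0 -.2545 1;0 0 .6 0 0 -.2545 1;0 0 .6 0 0 -.2545 1;0 0 .6 0 0 -.2545 1;0 0 .6 0 0 -.2545 1;0 0 .6 0 0 -.2545 1;0 0 .6 0 0 -.2545 1;0 0 .6 0 0 -.2545 1'
python3 - <<'E'
from plan import *
P=pose(1.8638)@[-.02,0,0]+[.4,.1991,0]; P[2]=.009; go(P,pose(1.8638))
E
```

```text
grip_force: 0.0
grip_force: 0.0
clock: 3.98
eef_pos: [0.4139, 0.156, 0.1713]
tool_rot: [1.878, 2.517, -0.001]
contact_force: [0.8, -0.9, -0.6]
gripper_width: 0.998
grip_force: 0.0
t 3.98 eef [0.4139 0.156  0.1713] W 0.998 grip 0.0 F [ 0.8 -0.9 -0.6]
  shift [ 0.254  -0.0092  1.6225] turn [-0.      0.0002 -0.0007]
  shift after turning [ 0.2524 -0.0083  1.6228]
```

```bash
python3 -m inch '.25 -.01 .8 0 0 0 1;.25 -.01 .8 0 0 0 1;.25 -.01 .8 0 0 0 1' >/dev/null
python3 -m inch '0 0 .82 0 0 0 1;0 0 .82 0 0 0 1;0 0 .82 0 0 0 1;0 0 .82 0 0 0 1'
python3 -m inch '0 0 0 0 0 0 0;0 0 0 0 0 0 0;0 0 0 0 0 0 0;0 0 0 0 0 0 0;0 0 0 0 0 0 0;0 0 0 0 0 0 0;0 0 0 0 0 0 0;0 0 0 0 0 0 0' 100
python3 -m inch '0 0 -1 0 0 0 0;0 0 -1 0 0 0 0;0 0 -1 0 0 0 0'
python3 - <<'E'
from plan import *
pl=np.array([.5003,-.1874,0]);Y=-.198
# block face start at x=.075, y=+.038 ; tcp = underside origin + (-.02,0,.009)
for y in(.037,-.037):
  for x,z in((.075,.15),(.075,.051),(-.115,.051)):
    p=pl+pose(Y)@[x+.065,y,0]; p[2]=z+.009; print(y,x,p); 
    if z==.15: go(p,pose(Y))
E
```

```text
clock: 4.85
eef_pos: [0.4069, 0.182, 0.0113]
tool_rot: [1.873, 2.519, 0.004]
contact_force: [0.4, 0.2, -0.0]
gripper_width: 0.999
grip_force: 0.0
clock: 5.85
eef_pos: [0.4054, 0.1824, 0.0099]
tool_rot: [1.873, 2.521, 0.002]
contact_force: [-0.7, -0.8, 6.4]
gripper_width: 0.243
grip_force: 98.4
clock: 6.22
eef_pos: [0.4067, 0.1826, 0.1118]
tool_rot: [1.871, 2.519, 0.007]
contact_force: [0.3, -1.2, -2.1]
gripper_width: 0.239
grip_force: 98.6
0.037 0.075 [ 0.6448 -0.1787  0.159 ]
t 6.22 eef [0.4067 0.1826 0.1118] W 0.239 grip 98.6 F [ 0.3 -1.2 -2.1]
  shift [-4.1469  1.2382 -0.4614] turn [ 0.0007 -0.0009  0.3282]
  shift after turning [ 3.0451  3.0736 -0.4723]
0.037 0.075 [ 0.6448 -0.1787  0.06  ]
0.037 -0.115 [ 0.4586 -0.1413  0.06  ]
-0.037 0.075 [ 0.6303 -0.2512  0.159 ]
t 6.22 eef [0.4067 0.1826 0.1118] W 0.239 grip 98.6 F [ 0.3 -1.2 -2.1]
  shift [-4.7994  0.8891 -0.4629] turn [ 0.0007 -0.0009  0.3282]
  shift after turning [ 3.0451  3.8136 -0.4723]
-0.037 0.075 [ 0.6303 -0.2512  0.06  ]
-0.037 -0.115 [ 0.444  -0.2138  0.06  ]
```

```bash
python3 -m inch '0 0 -.46 0 0 .328 0;0 0 -.46 0 0 .328 0;0 0 -.46 0 0 .328 0;0 0 -.46 0 0 .328 0;0 0 -.46 0 0 .328 0;0 0 -.46 0 0 .328 0;0 0 -.46 0 0 .328 0;0 0 -.46 0 0 .328 0;0 0 -.46 0 0 .328 0;0 0 -.46 0 0 .328 0;0 0 -.46 0 0 .328 0;0 0 -.46 0 0 .328 0;0 0 -.46 0 0 .328 0'
for i in 1 2 3 4; do python3 -m inch '.76 .76 0 0 0 0 0;.76 .76 0 0 0 0 0;.76 .76 0 0 0 0 0'; done | tail -7
python3 - <<'E'
from plan import *
cv2.imwrite('pics/top1.png',ctrl.grab_frame('top')); cv2.imwrite('pics/scene1.png',ctrl.grab_frame('scene'))
pl=np.array([.5003,-.1874,0]);Y=-.198
p=pl+pose(Y)@[.14,.037,0]; p[2]=.159; go(p,pose(Y))
t=cv2.imread('pics/top1.png')[110:290,215:375]; s=cv2.imread('pics/scene1.png')[100:260,160:310]
cv2.imwrite('pics/m1.png',np.hstack([cv2.resize(t,(400,450),interpolation=cv2.INTER_CUBIC),cv2.resize(s,(400,450),interpolation=cv2.INTER_CUBIC)]))
E
```

```text
clock: 7.85
eef_pos: [0.4038, 0.1821, 0.154]
tool_rot: [3.126, -0.304, -0.004]
contact_force: [-0.4, -0.0, -2.3]
gripper_width: 0.243
grip_force: 98.8
grip_force: 99.1
clock: 9.35
eef_pos: [0.6435, -0.1757, 0.1545]
tool_rot: [-3.126, 0.309, 0.001]
contact_force: [0.5, 0.0, -1.8]
gripper_width: 0.244
grip_force: 99.1
t 9.45 eef [ 0.6425 -0.1732  0.1545] W 0.24 grip 99.1 F [ 0.6  1.  -2.9]
  shift [ 0.0337  0.0485 -0.0452] turn [-0.0002  0.0004  0.0004]
  shift after turning [ 0.0339  0.0485 -0.0451]
```

View pics/m1.png

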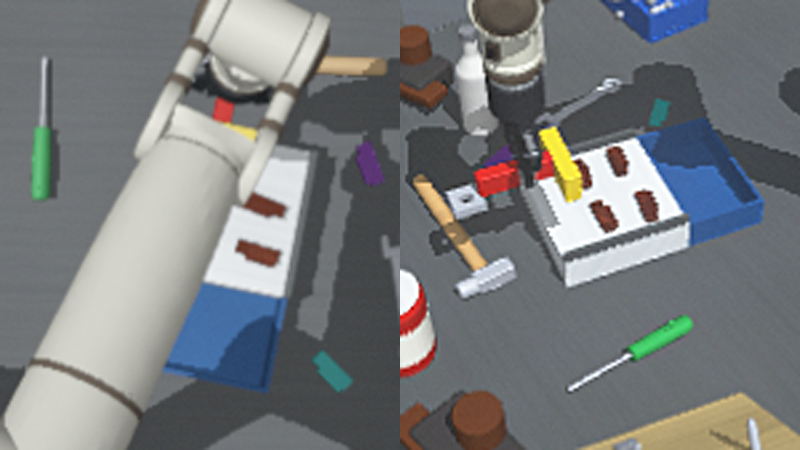

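The scraper is held level, with its block above the plate's far end at (558,165) in the scene half, and all four chips are still in place. Now I'll lower it behind the chips and run the left stroke.

```bash
python3 -m inch '-.06 .05 0 0 0 0 0;-.06 .05 .6 0 0 0 0;-.06 .05 .92 0 0 0 0;-.06 .05 .92 0 0 0 0;-.06 .05 .92 0 0 0 0'
python3 -m inch '-.3 0 0 0 0 0 0;-.6 0 0 0 0 0 0;-.9 0 0 0 0 0 0;-.9 0 0 0 0 0 0'
python3 -m inch '-.3 0 0 0 0 0 0;-.6 0 0 0 0 0 0;-.85 0 0 0 0 0 0;-.85 0 0 0 0 0 0;-.85 0 0 0 0 0 0'
python3 - <<'E'
from plan import *
s=ctrl.read_state(); Y=-.198
print(pose(Y).T@(s['eef_pos']-[.5003,-.1874,0]))
E
```

```text
clock: 10.07
eef_pos: [0.6367, -0.1788, 0.0648]
tool_rot: [3.126, -0.308, 0.002]
contact_force: [-0.1, -0.1, -2.6]
gripper_width: 0.244
grip_force: 100.9
clock: 10.58
eef_pos: [0.5471, -0.1611, 0.0646]
tool_rot: [3.126, -0.309, 0.0]
contact_force: [0.8, -0.7, -3.1]
gripper_width: 0.245
grip_force: 110.7
clock: 11.2
eef_pos: [0.4667, -0.1457, 0.0646]
tool_rot: [3.125, -0.309, 0.005]
contact_force: [0.2, -0.2, -3.0]
gripper_width: 0.24
grip_force: 110.8
[-0.0412  0.0342  0.0646]
```

```bash
python3 -m inch '0 0 -.5 0 0 0 0;0 0 -.5 0 0 0 0;.9 .35 -.5 0 0 0 0;.9 .35 -.5 0 0 0 0;.9 .35 -.5 0 0 0 0' >/dev/null
python3 -m inch '.85 .36 0 0 0 0 0;.85 .36 0 0 0 0 0;.85 .36 0 0 0 0 0;.85 .36 .3 0 0 0 0;.85 .36 .52 0 0 0 0;.85 .36 .52 0 0 0 0'
python3 -m inch '-.3 0 0 0 0 0 0;-.6 0 0 0 0 0 0;-.9 0 0 0 0 0 0;-.9 0 0 0 0 0 0' >/dev/null
python3 -m inch '-.3 0 0 0 0 0 0;-.6 0 0 0 0 0 0;-.9 0 0 0 0 0 0;-.9 0 0 0 0 0 0;-.9 0 0 0 0 0 0'
python3 -m inch '0 0 -1 0 0 0 0;0 0 -1 0 0 0 0;0 0 -1 0 0 0 0' >/dev/null
python3 -m inch '.9 0 0 0 0 0 0;.9 0 0 0 0 0 0;.9 0 0 0 0 0 0'
python3 - <<'E'
from plan import *
cv2.imwrite('pics/top2.png',ctrl.grab_frame('top')); cv2.imwrite('pics/scene2.png',ctrl.grab_frame('scene'))
t=cv2.imread('pics/top2.png')[110:290,215:375]; s=cv2.imread('pics/scene2.png')[100:240,180:310]
cv2.imwrite('pics/m2.png',np.hstack([cv2.resize(t,(400,450),interpolation=cv2.INTER_CUBIC),cv2.resize(s,(400,450),interpolation=cv2.INTER_CUBIC)]))
E
```

```text
clock: 12.58
eef_pos: [0.6199, -0.2468, 0.058]
tool_rot: [-3.123, 0.308, 0.01]
contact_force: [-0.9, 0.2, -2.4]
gripper_width: 0.24
grip_force: 110.6
clock: 13.7
eef_pos: [0.4473, -0.2142, 0.0623]
tool_rot: [3.125, -0.309, 0.003]
contact_force: [-1.3, 0.7, 1.3]
gripper_width: 0.245
grip_force: 110.4
clock: 14.45
eef_pos: [0.5352, -0.2307, 0.1589]
tool_rot: [-3.125, 0.307, 0.003]
contact_force: [-0.4, 0.9, -3.3]
gripper_width: 0.242
grip_force: 110.1
```

View pics/m2.png

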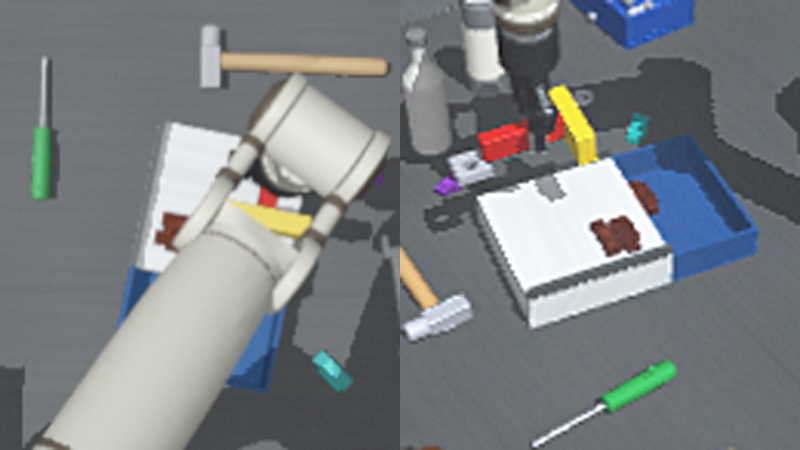

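Two brown chips are still on the plate's left side, at about (250,173) in the full scene picture, so the first stroke passed over them. The scraper was too high or tilted. I'll compare its predicted outline with the picture.

```bash
cat > held.py <<'E'
from h import *; from plan import *
def box(x0,x1,y0,y1,z): return np.array([[x0,y0,z],[x0,y1,z],[x1,y1,z],[x1,y0,z]])
B=[box(-.085,-.06,-.055,.055,.042),box(-.085,-.06,-.055,.055,0),box(-.06,.05,-.011,.011,.044),box(.045,.09,-.022,.022,.012),box(.045,.09,-.022,.022,0)]
def held(s,off,rv=(0,0,0)):
    # scraper->world: tool frame, F flip; off = tcp position in scraper frame
    A=R.from_rotvec(s['tool_rot']).as_matrix()@F@R.from_rotvec(rv).as_matrix()
    return lambda P:(A@(np.atleast_2d(P)-off).T).T+s['eef_pos']
def overlay(img,name,fn,out,roi,k,extra=[]):
    x0,y0,x1,y1=roi; c=cv2.resize(img[y0:y1,x0:x1],None,fx=k,fy=k,interpolation=cv2.INTER_CUBIC)
    for l in [fn(b) for b in B]+extra: cv2.polylines(c,[np.int32((proj(name,l)+.5-[x0,y0])*k-.5)],True,(0,255,0),1)
    return c
E
python3 - <<'E'
from held import *
s=ctrl.read_state(); print(s['eef_pos'],s['tool_rot'])
im=cv2.imread('pics/scene2.png')
pl=lambda b:(pose(-.198)@b.T).T+[.5003,-.1874,0]
a=overlay(im,'scene',held(s,[-.0175,0,.0099]),'',(180,105,310,205),6,[pl(box(-.09,.11,-.1,.1,.05))])
cv2.imwrite('pics/h2.png',a)
E
```

```text
[ 0.5335 -0.2304  0.1593] [-3.1247  0.3081  0.005 ]
```

View pics/h2.png

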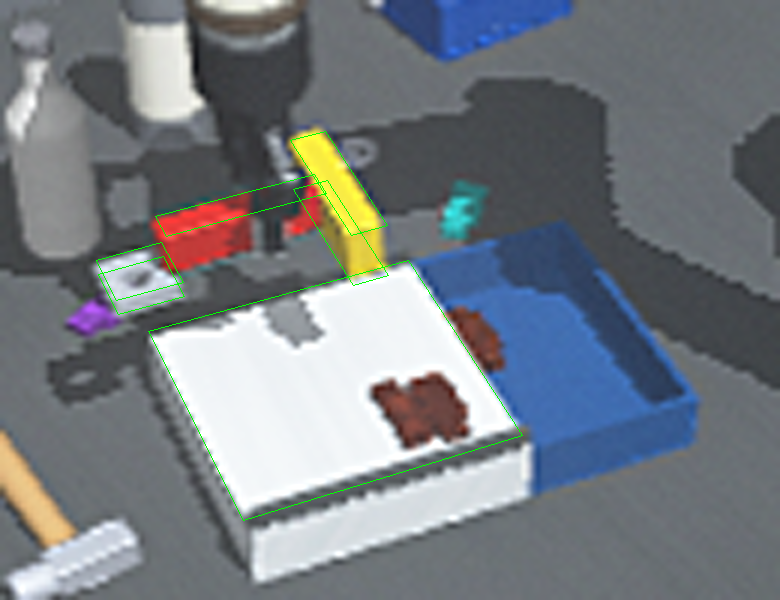

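The chips at crop (420,405) lie side by side near the tray edge. The block appears about 2 mm higher than predicted, which left a gap of roughly 7 mm under it. I'll repeat the left stroke with the block just touching the plate.

```bash
python3 - <<'E'
from plan import *
p=np.array([.5003,-.1874,0])+pose(-.198)@[.1325,.036,0]; p[2]=.0625; go(p,pose(-.198))
for c in [(372,390),(468,405),(415,445),(430,372)]:
    w=ray('scene',(np.array(c)+.5)/6-.5+[180,105],.06)[0]; print(pose(-.198).T@(w-[.5003,-.1874,0]))
E
```

```text
t 14.55 eef [ 0.5335 -0.2304  0.1593] W 0.246 grip 110.1 F [-0.2 -1.  -2.6]
  shift [ 0.9194 -0.7137  0.9659] turn [-0.0002  0.0005  0.0002]
  shift after turning [ 0.9151 -0.7163  0.968 ]
[-0.0095  0.0281  0.06  ]
[-0.064   0.0675  0.06  ]
[-0.0158  0.0891  0.06  ]
[-0.0531  0.027   0.06  ]
```

```bash
python3 -m inch '.92 -.71 0 0 0 0 0;.92 -.71 0 0 0 0 0;.92 -.71 0 0 0 0 0;.92 -.71 .6 0 0 0 0;.92 -.71 .9 0 0 0 0;.92 -.71 .97 0 0 0 0;.92 -.71 .97 0 0 0 0;.92 -.71 .97 0 0 0 0' | sed -n 2,4p
python3 -m inch '0 0 .01 0 0 0 0;0 0 .02 0 0 0 0;0 0 .02 0 0 0 0' 115| sed -n 2,4p
python3 -m inch '0 0 .01 0 0 0 0;0 0 .02 0 0 0 0;0 0 .02 0 0 0 0'| sed -n 2,4p
```

```text
eef_pos: [0.6396, -0.1804, 0.0668]
tool_rot: [3.125, -0.309, 0.006]
contact_force: [0.5, 0.5, -3.1]
eef_pos: [0.6384, -0.1795, 0.0624]
tool_rot: [-3.126, 0.309, 0.0]
contact_force: [-0.3, -0.4, -2.8]
eef_pos: [0.6383, -0.1794, 0.0601]
tool_rot: [-3.126, 0.309, 0.001]
contact_force: [0.4, -0.6, -2.9]
```

```bash
python3 -m inch '0 0 .01 0 0 0 0;0 0 .015 0 0 0 0;0 0 .015 0 0 0 0'| sed -n 2,4p
python3 -m inch '0 0 .01 0 0 0 0;0 0 .01 0 0 0 0'| sed -n 2,4p
```

```text
eef_pos: [0.6383, -0.1795, 0.0587]
tool_rot: [-3.126, 0.309, 0.0]
contact_force: [0.0, 0.1, -1.9]
eef_pos: [0.6383, -0.1795, 0.0577]
tool_rot: [-3.126, 0.309, 0.0]
contact_force: [-0.4, 0.5, -2.7]
```

```bash
python3 -m inch '-.25 0 0 0 0 0 0;-.5 0 0 0 0 0 0;-.75 0 0 0 0 0 0;-.9 0 0 0 0 0 0;-.9 0 0 0 0 0 0'| sed -n 2,4p
python3 -m inch '-.25 0 0 0 0 0 0;-.5 0 0 0 0 0 0;-.75 0 0 0 0 0 0;-.95 0 0 0 0 0 0;-.95 0 0 0 0 0 0;-.95 0 0 0 0 0 0'| sed -n 2,4p
python3 -m inch '0 0 -1 0 0 0 0;0 0 -1 0 0 0 0;0 0 -1 0 0 0 0' >/dev/null
python3 -m inch '.9 .3 0 0 0 0 0;.9 .3 0 0 0 0 0;.9 .3 0 0 0 0 0' >/dev/null
python3 -m inch '.9 .3 -.3 0 0 0 0;.9 .3 -.3 0 0 0 0;.9 .3 -.3 0 0 0 0;.9 .3 -.3 0 0 0 0'
python3 - <<'E'
from held import *
im=ctrl.grab_frame('scene'); t=ctrl.grab_frame('top'); s=ctrl.read_state(); cv2.imwrite('pics/scene3.png',im); cv2.imwrite('pics/top3.png',t)
a=cv2.resize(im[105:205,200:310],(400,364),interpolation=cv2.INTER_CUBIC); b=cv2.resize(t[150:275,245:355],(400,364),interpolation=cv2.INTER_CUBIC)
cv2.imwrite('pics/m3.png',np.hstack([a,b]))
h=cv2.cvtColor(im,cv2.COLOR_BGR2HSV)[125:205,200:310]; m=cv2.inRange(h,(0,80,30),(12,255,140)); n,l,st,c=cv2.connectedComponentsWithStats(m)
for i in range(1,n):
    if st[i,4]>5: print(c[i]+[200,125],st[i,4])
E
```

```text
eef_pos: [0.5515, -0.1624, 0.0587]
tool_rot: [3.125, -0.309, 0.008]
contact_force: [3.5, 0.2, -4.8]
eef_pos: [0.4577, -0.1442, 0.0595]
tool_rot: [3.125, -0.309, 0.002]
contact_force: [-5.1, 0.4, 5.2]
clock: 19.55
eef_pos: [0.6202, -0.2362, 0.1859]
tool_rot: [-3.125, 0.308, 0.006]
contact_force: [-0.7, -0.5, -3.5]
gripper_width: 0.241
grip_force: 120.9
[259.2143 160.8571] 42
[270.7414 172.7414] 58
```

View pics/m3.png

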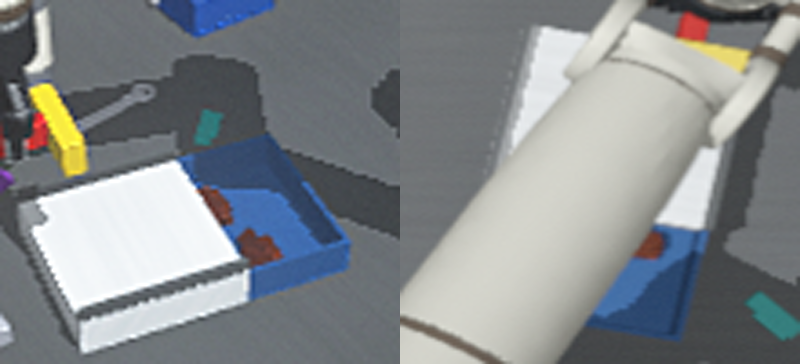

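The plate is now clear. The chips lie in the tray at (218,205) and (262,247) in the left half, and I see none anywhere else. That was my tenth picture, so from here I'll check numerically. Next I'll plan the hang.

```bash
cat > peg.py <<'E'
from held import *
PG=np.array([.6256,.3331,.1174]); RP=pose(-.2283,np.radians(35)); OFF=np.array([-.0175,0,.0095])
def tcp(z,dx=0,dy=0): return PG+RP@(np.array([-.0675+dx,dy,z])+OFF)
E
python3 - <<'E'
from peg import *
for c in [(259.2,160.9),(270.7,172.7)]:
  for z in(.014,.03): print(z,pose(-.198).T@(ray('scene',c,z)[0]-[.5003,-.1874,0]))
print(tcp(.07),tcp(0)); go(tcp(.07),RP)
# chips colour in scene over whole pic vs original count
for n in(0,3):
  h=cv2.cvtColor(cv2.imread(f'pics/scene{n}.png'),cv2.COLOR_BGR2HSV)[130:205,200:310]; print(cv2.countNonZero(cv2.inRange(h,(0,80,30),(12,255,140))))
E
```

```text
0.014 [-0.1192 -0.0392  0.014 ]
0.03 [-0.1117 -0.0229  0.03  ]
0.014 [-0.1338  0.0487  0.014 ]
0.03 [-0.1261  0.0637  0.03  ]
[0.5995 0.2209 0.1338] [0.6086 0.26   0.0764]
t 19.65 eef [ 0.6203 -0.2362  0.1864] W 0.24 grip 120.9 F [-0.   0.2 -2.3]
  shift [-1.0953 -4.4416  0.5345] turn [ 0.0741  0.0773 -0.2368]
  shift after turning [ 3.3068 -1.2367  2.9578]
203
105
```

```bash
for i in 1 2 3 4; do python3 -m inch '-.27 -.85 -.2 0 0 0 0;-.27 -.85 -.2 0 0 0 0;-.27 -.85 -.2 0 0 0 0'; done | tail -7
python3 -m inch '0 0 0 .0741 .0773 -.2368 0;0 0 0 .0741 .0773 -.2368 0;0 0 0 .0741 .0773 -.2368 0;0 0 0 .0741 .0773 -.2368 0;0 0 0 .0741 .0773 -.2368 0;0 0 0 .0741 .0773 -.2368 0;0 0 0 .0741 .0773 -.2368 0;0 0 0 .0741 .0773 -.2368 0;0 0 0 .0741 .0773 -.2368 0;0 0 0 .0741 .0773 -.2368 0;0 0 0 .0741 .0773 -.2368 0;0 0 0 .0741 .0773 -.2368 0'
python3 -c "
from peg import *
go(tcp(.07),RP); print(ctrl.read_state()['joint_positions'])"
```

```text
grip_force: 120.9
clock: 21.15
eef_pos: [0.5826, 0.1171, 0.2677]
tool_rot: [3.126, -0.307, 0.0]
contact_force: [1.1, -0.6, -2.7]
gripper_width: 0.238
grip_force: 120.9
clock: 22.65
eef_pos: [0.5824, 0.117, 0.268]
tool_rot: [-2.106, -1.672, -0.665]
contact_force: [0.4, -0.2, -2.3]
gripper_width: 0.246
grip_force: 120.9
t 22.65 eef [0.5824 0.117  0.268 ] W 0.246 grip 120.9 F [ 0.4 -0.2 -2.3]
  shift [ 0.0934 -0.0742  1.7012] turn [0.0006 0.0003 0.0001]
  shift after turning [ 0.0904 -0.0678  1.7016]
[-0.3195  0.0934  1.705   0.6134  1.4324 -0.2059]
```

```bash
python3 -m inch '.045 -.035 .8 0 0 0 0;.045 -.035 .8 0 0 0 0;.045 -.035 .8 0 0 0 0' >/dev/null
python3 -m inch '.045 -.035 .8 0 0 0 0;.045 -.035 .8 0 0 0 0;.045 -.035 .8 0 0 0 0;.045 -.035 .8 0 0 0 0'|sed -n 2,3p
cat > eye.py <<'E'
from peg import *
np.random.seed(0)
im=ctrl.grab_frame('scene'); s=ctrl.read_state(); go(tcp(.07),RP)
cv2.imwrite('pics/e_%.2f.png'%s['clock'],im)
# mesh hulls: silhouettes of yellow block, compared with mask
h=cv2.cvtColor(im,cv2.COLOR_BGR2HSV)
f=held(s,OFF)
c8=lambda x0,x1,y0,y1,z0,z1:np.array([[x,y,z] for x in(x0,x1) for y in(y0,y1) for z in(z0,z1)])
eye=proj('scene',f([.0675,0,.012]))[0]; tip=proj('scene',PG+RP@[0,0,.044])[0]; root=proj('scene',PG)[0]
print('pred eye px',eye,'tip',tip,'root',root)
for n,lo,hi in(('yellow',(22,120,60),(33,255,255)),('red',(0,170,90),(6,255,255))):
    m=cv2.inRange(h,lo,hi)[120:330,180:400]; nn,l,st,c=cv2.connectedComponentsWithStats(m); 
    o=np.argsort(-st[1:,4])[:3]+1; print(n,[(c[i]+[180,120],st[i]) for i in o])
b=proj('scene',f(c8(-.085,-.06,-.055,.055,0,.042))); hu=cv2.convexHull(b.astype(np.float32)); M=cv2.moments(hu); print('block pred',M['m10']/M['m00'],M['m01']/M['m00'],M['m00'],b.min(0),b.max(0))
print('eye corners',proj('scene',f([[.09,-.022,.012],[.09,.022,.012],[.05,.022,.012],[.05,-.022,.012]])).tolist())
x,y=np.int32(eye.round()); g=cv2.cvtColor(im,cv2.COLOR_BGR2GRAY); print(x,y); print(g[y-12:y+13,x-14:x+15])
E
python3 eye.py
```

```text
eef_pos: [0.6003, 0.214, 0.1442]
tool_rot: [-2.106, -1.673, -0.67]
t 23.57 eef [0.6003 0.2139 0.1442] W 0.239 grip 120.9 F [-0.2 -0.4 -2.4]
  shift [-0.0061 -0.024   0.1232] turn [0.0012 0.0001 0.0004]
  shift after turning [-0.0062 -0.0231  0.1234]
pred eye px [287.3684 233.9264] tip [290.9377 248.7494] root [293.5308 261.6467]
yellow [(array([261.5706, 223.2353]), array([ 74,  96,  17,  15, 170], dtype=int32)), (array([285.5263, 217.1053]), array([103,  93,   6,   9,  38], dtype=int32)), (array([275.4286, 212.7857]), array([93, 91,  5,  5, 14], dtype=int32))]
red [(array([281.2258, 224.3226]), array([ 93,  95,  16,  18, 124], dtype=int32))]
block pred 270.5826611945661 220.4657583136698 467.58532249415293 [253.1938 209.3666] [287.9505 231.8186]
eye corners [[283.62182140688594, 238.13244145065715], [296.949191641025, 233.7837561412042], [291.58101295494924, 230.33559036942592], [278.63318098695976, 234.49776890559866]]
287 234
[[150  91  49  63  64  70  80  80  80  80  77  71  65  88 104  99 101 107
  105 106 109 108 108 107 107 105 104 106 105]
 [216 159  59  60  62  64  66  75  8
[... 2168 characters left out ...]
107 116 127 128 141 107 189 215 212 212 191 174
  124  91  92 101 101 104 107 109 107 105 105]
 [106 104 103 105 115 127 142 172 180 177 176 145 169 182 182 164 159 165
  159 128 107 101 106 106 110 108 108 109 107]
 [109 118 128 140 171 181 175 172 170 164 166 165 163 161 160 163 161 163
  160 170 141 117 102 101 105 105 107 107 106]
 [138 171 182 177 174 168 167 163 164 163 164 164 163 164 161 159 155 156
  155 159 164 146 119 104 104 105 107 104 109]
 [176 170 169 164 164 163 163 166 166 162 164 161 157 155 154 156 157 156
  158 157 157 156 148 128 107 103 106 107 107]
 [166 164 162 163 166 165 163 161 162 160 158 156 157 158 157 155 155 155
  151 150 145 146 153 158 140 119 104 101 105]]
```

```bash
python3 -m inch '-.005 -.024 .15 0 0 0 0;-.005 -.024 .3 0 0 0 0;-.005 -.024 .3 0 0 0 0;-.005 -.024 .3 0 0 0 0;-.005 -.024 .3 0 0 0 0'|sed -n 4p
python3 -c "
from peg import *
go(tcp(.0),RP)"
```

```text
contact_force: [0.0, -0.2, -2.7]
t 24.2 eef [0.6003 0.2319 0.1173] W 0.241 grip 120.9 F [ 0.  -0.2 -2.7]
  shift [0.0054 0.0151 0.5025] turn [0.0006 0.0001 0.0003]
  shift after turning [0.005  0.017  0.5024]
```

```bash
python3 -m inch '.005 .014 0 0 0 0 0;.005 .014 .05 0 0 0 0;.005 .014 .1 0 0 0 0;.005 .014 .1 0 0 0 0;.005 .014 .1 0 0 0 0'|sed -n 4p
python3 -c "
from peg import *
go(tcp(.0),RP)"
python3 -m inch '0 0 .03 0 0 0 0;0 0 .06 0 0 0 0;0 0 .09 0 0 0 0;0 0 .09 0 0 0 0'|sed -n 4p
python3 -c "
from peg import *
go(tcp(.0),RP)"
```

```text
contact_force: [0.8, -0.7, -1.9]
t 24.82 eef [0.6027 0.2377 0.1089] W 0.241 grip 120.9 F [ 0.8 -0.7 -1.9]
  shift [0.0024 0.0058 0.3981] turn [0.0005 0.0002 0.0002]
  shift after turning [0.002  0.007  0.3981]
contact_force: [0.3, 0.3, -2.8]
t 25.32 eef [0.6037 0.2428 0.1013] W 0.238 grip 120.9 F [ 0.3  0.3 -2.8]
  shift [0.0037 0.0082 0.3054] turn [0.0004 0.0002 0.0002]
  shift after turning [0.0034 0.0089 0.3054]
```

```bash
python3 -m inch '.003 .007 .04 0 0 0 0;.003 .007 .08 0 0 0 0;.003 .007 .12 0 0 0 0;.003 .007 .16 0 0 0 0;.003 .007 .16 0 0 0 0'|sed -n 4p
python3 -m inch '0 0 .03 0 0 0 0;0 0 .06 0 0 0 0;0 0 .09 0 0 0 0;0 0 .09 0 0 0 0;0 0 .09 0 0 0 0'|sed -n 4p
python3 -c "
from peg import *
go(tcp(.0),RP)"
```

```text
contact_force: [0.1, -0.3, -3.2]
contact_force: [1.0, 0.5, -1.2]
t 26.57 eef [0.6081 0.2567 0.0813] W 0.246 grip 120.9 F [ 1.   0.5 -1.2]
  shift [-0.0008 -0.0023  0.0593] turn [0.0005 0.0002 0.0002]
  shift after turning [-0.0008 -0.0021  0.0593]
```

```bash
for i in 1 2; do python3 -m inch '0 0 .015 0 0 0 0;0 0 .03 0 0 0 0;0 0 .03 0 0 0 0;0 0 .03 0 0 0 0'|sed -n 2,4p; done
python3 -c "
from peg import *
go(tcp(.0),RP)
im=ctrl.grab_frame('scene'); cv2.imwrite('pics/e2.png',im); g=cv2.cvtColor(im,cv2.COLOR_BGR2GRAY)
print(proj('scene',[PG+RP@[0,0,z] for z in(0,.012,.044)])); print(g[242:270,278:308])"
```

```text
eef_pos: [0.6084, 0.2583, 0.0788]
tool_rot: [-2.104, -1.672, -0.665]
contact_force: [0.5, 0.4, -2.9]
eef_pos: [0.6092, 0.2593, 0.077]
tool_rot: [-2.104, -1.673, -0.666]
contact_force: [-3.0, -6.4, 2.2]
t 27.57 eef [0.6092 0.2593 0.077 ] W 0.239 grip 122.2 F [-3.  -6.4  2.2]
  shift [ 0.0012 -0.0076  0.0079] turn [0.0006 0.0002 0.0003]
  shift after turning [ 0.0012 -0.0076  0.0079]
[[293.5308 261.6467]
 [292.8295 258.1566]
 [290.9377 248.7494]]
[[140 100  72  79  77  79  79  70  93  97  49 225 227 226 237 178  93 101
  105 105 109 107 107 106 106 103 101 101 103 103]
 [204 126  57  77  79  78  80  77  73  74  54 217 232 230 229 169 107 103
  102 105 105 107 105 106 105 104 103 102 103  99]
 [228 146  48  64  78  81  79  80  78  76  68 126 232 214 148 150 143 119
  103 101 104 104 106 104 105 105 103 102 103 102]
 [219 156  54  58  64  74  76  80  80  79  71  63  68 106 144 157 155 147
  126 110 103 104 109 104 107 108 104 104 103 102]
 [201 149  62  62  64  63  75  78  81  74  75  81  78  76 109 138 148 154
  155 140 118 103 101 104 106 106 105 104 104 103]
 [122 110  73  62  61  61 
[... 2149 characters left out ...]
139 207 215 214 216 207
  198 195 175 154 147 146 141 139 121 153 191 196]
 [161 164 159 159 157 160 160 159 164 139 133 119 131 208 209 206 198 175
  163 150 145 143 139 118 151 204 182 205 229 229]
 [162 163 160 160 159 156 156 158 158 159 165 157 140 190 179 170 154 145
  145 141 134 153 208 182 204 236 230 228 227 227]
 [159 159 156 156 154 156 155 158 162 163 164 163 159 155 150 147 145 140
  127 172 189 204 238 232 229 227 228 229 241 207]
 [157 156 155 157 158 161 161 164 161 160 158 155 152 144 139 113 149 190
  187 220 230 228 228 229 230 247 210 174 203 139]
 [156 158 161 165 164 163 161 158 156 150 146 143 112 149 204 182 206 229
  231 230 229 229 232 207 175 218 144  91  93  92]]
```

The pixel values show the bright peg sticking up through the eye plate (column 292, rows 248–259). A contact force of about 8 N along the board normal means it is seated. Now I'll release and retreat along the peg axis.

```bash
python3 -m inch '0 0 0 0 0 0 .5;0 0 0 0 0 0 1;0 0 0 0 0 0 1;0 0 0 0 0 0 1;0 0 0 0 0 0 1;0 0 0 0 0 0 1;0 0 0 0 0 0 1'|sed -n 4,6p
python3 -m inch '0 0 -.4 0 0 0 1;0 0 -.8 0 0 0 1;0 0 -1 0 0 0 1;0 0 -1 0 0 0 1' >/dev/null
for i in 1 2; do python3 -m inch '0 0 -.9 0 0 0 1;0 0 -.9 0 0 0 1;0 0 -.9 0 0 0 1'; done | tail -7
python3 - <<'E'
from peg import *
im=ctrl.grab_frame('scene'); t=ctrl.grab_frame('top'); cv2.imwrite('pics/e3.png',im); cv2.imwrite('pics/t3.png',t)
c8=lambda x0,x1,y0,y1,z0,z1:np.array([[x,y,z] for x in(x0,x1) for y in(y0,y1) for z in(z0,z1)])
W=lambda P:PG+(RP@(P-[.0675,0,0]).T).T
for n,I in(('scene',im),('top',t)):
    h=cv2.cvtColor(I,cv2.COLOR_BGR2HSV)
    for c,bx,lo,hi in(('yellow',c8(-.085,-.06,-.055,.055,0,.042),(22,120,60),(33,255,255)),('red',c8(-.06,.05,-.011,.011,.012,.044),(0,170,90),(6,255,255))):
        b=proj(n,W(bx)); hu=cv2.convexHull(b.astype(np.float32)); M=cv2.moments(hu)
        m=cv2.inRange(h,lo,hi); nn,l,st,ct=cv2.connectedComponentsWithStats(m)
        d=[(np.linalg.norm(ct[i]-[M['m10']/M['m00'],M['m01']/M['m00']]),i) for i in range(1,nn) if st[i,4]>40]
        i=min(d)[1]; print(n,c,'pred',M['m10']/M['m00'],M['m01']/M['m00'],M['m00'],'obs',ct[i],st[i,4])
    roi=h[120:280,190:360]; m=cv2.inRange(roi,(0,80,30),(12,255,160)); nn,l,st,ct=cv2.connectedComponentsWithStats(m); 
    for i in range(1,nn):
        if st[i,4]>5: print('  brown/red',ct[i]+[190,120],st[i,4])
E
```

```text
contact_force: [-0.0, 0.1, -0.2]
gripper_width: 1.002
grip_force: 0.0
grip_force: 0.0
clock: 29.75
eef_pos: [0.5722, 0.1042, 0.3053]
tool_rot: [-2.104, -1.672, -0.666]
contact_force: [0.3, 0.2, -0.6]
gripper_width: 1.0
grip_force: 0.0
scene yellow pred 275.8826893088332 242.48402565222216 459.20445954077877 obs [274.1687 241.9006] 332
scene red pred 283.49083904474827 246.80953815948465 242.08386222925037 obs [283.5581 246.0465] 129
  brown/red [259.1395 160.7442] 43
  brown/red [270.6833 172.75  ] 60
  brown/red [193.6353 249.7529] 170
  brown/red [282.     247.6283] 113
  brown/red [196.9437 276.662 ] 71
top yellow pred 186.62059457965898 165.58806471702175 394.5331492399564 obs [188.5047 165.6978] 321
top red pred 169.36547082562547 159.61303712132002 271.65147631568834 obs [171.0105 159.6053] 190
  brown/red [307.8926 231.9799] 149
  brown/red [283.9153 233.4746] 59
```

```bash
python3 - <<'E'
from peg import *
h=cv2.cvtColor(cv2.imread('pics/t3.png'),cv2.COLOR_BGR2HSV); h0=cv2.cvtColor(cv2.imread('pics/top0.png'),cv2.COLOR_BGR2HSV)
mk=lambda h:cv2.inRange(h,(0,70,15),(15,255,170))
print('orig',cv2.countNonZero(mk(h0)[160:268,262:345]),'now',cv2.countNonZero(mk(h)[160:268,262:345]))
b=cv2.inRange(h,(100,100,20),(125,255,255)); w=cv2.inRange(h,(0,0,185),(180,45,255)); m=mk(h)
for y in range(212,268): print(y,''.join('#' if m[y,x] else 'b' if b[y,x] else 'W' if w[y,x] else '.' for x in range(256,336)))
for z,u in((.014,(301,230)),(.014,(315,234)),(.014,(284,233.5))): print(pose(-.198).T@(ray('top',u,z)[0]-[.5003,-.1874,0]))
E
```

```text
orig 377 now 208
212 WWWWWW...............WWWW..WWWWWWWWWWWWWWWWWWWWWWWWWWWWWWWWWWWWWWWWWWWWWWWW.....
213 WWWWWW................WWW...WWWWWWWWWWWWWWWWWWWWWWWWWWWWWWWWWWWWWWWWWWWWWWW.....
214 WWWWWW................WWWW..WWWWWWWWWWWWWWWWWWWWWWWWWWWWWWWWWWWWWWWWWWWWWWW.....
215 WWWWWW................WWWW...WWWWWWWWWWWWWWWWWWWWWWWWWWWWWWWWWWWWWWWWWWWWWW.....
216 WWWWWW.................WWW...WWWWWWWWWWWWWWWWWWWWWWWWWWWWWWWWWWWWWWWWWWWWW......
217 WWWWWWW................WWW...WWWWWWWWWWWWWWWWWWWWWWWWWWWWWWWWWWWWWWWWWWWWW......
218 WWWWWW.................WWW...WWWWWWWWWWWWWWWWWWWWWWWWWWWWWWWWWWWWWWWWWWWWW......
219 WWWWWW.................WWW...WWWWWWWWWWWWWWWWWWWWWWWWWWWWWWWWWWWWWWWWWWWWW......
220 WWWWWWW................WWW....WWWWWWWWWWWWWWWWWWWWWWWWWWWWWWWWWWWWWWWWWWWW......
221 WWWWWWWW...............WWW....b....WWWWWWWWWWWWWWWWWWWWWWWWWWWWWWWWWWWWWWW......
222 WWWWWWWWW.............WWWW....bbbbbb....WWWWWWWWWWWWWWWWWWWWWWWWWWWWWWWWW.......
223 .WWWWWWWW.............WWWW....bbbbbbbbbbb....WWWWWWWWWWWWWWWWWWWWWWWWWWWW.......
224 ...WWWWWW.............WWWWW..bbbbbbbbbbbbbbbb....WWWWWWWWWW
[... 3054 characters left out ...]
bbbbbbbbbbbbbbb............
261 ......................................bbbbbbbbbbbbbbbbbbbbbbbbbbbbbb............
262 ...........................................bbbbbbbbbbbbbbbbbbbbbbbbb............
263 ................................................bbbbbbbbbbbbbbbbbbb.............
264 ....................................................bbbbbbbbbbbbbbb.............
265 .........................................................bbbbbbbbbb.............
266 ..............................................................bbbb..............
267 ................................................................................
[-0.1118 -0.0176  0.014 ]
[-0.1151 -0.0673  0.014 ]
[-0.1357  0.0367  0.014 ]
```

```bash
for i in 1 2; do python3 -m inch '1 0 0 0 0 0 1;1 0 0 0 0 0 1;1 0 0 0 0 0 1;1 0 0 0 0 0 1'; done | tail -7
python3 - <<'E'
from peg import *
t=ctrl.grab_frame('top'); cv2.imwrite('pics/t4.png',t); im=ctrl.grab_frame('scene'); cv2.imwrite('pics/s4.png',im)
h=cv2.cvtColor(t,cv2.COLOR_BGR2HSV); m=cv2.inRange(h,(0,70,15),(15,255,170)); b=cv2.inRange(h,(100,100,20),(125,255,255)); w=cv2.inRange(h,(0,0,185),(180,45,255))
print(cv2.countNonZero(m[160:268,262:345]))
for y in range(215,250): print(y,''.join('#' if m[y,x] else 'b' if b[y,x] else 'W' if w[y,x] else '.' for x in range(256,336)))
g=cv2.cvtColor(t,cv2.COLOR_BGR2GRAY); print(g[221:242,268:296])
W=lambda P:PG+(RP@(np.array(P)-[.0675,0,0]).T).T
c8=lambda x0,x1,y0,y1,z0,z1:np.array([[x,y,z] for x in(x0,x1) for y in(y0,y1) for z in(z0,z1)])
for n,I in(('scene',im),('top',t)):
    h=cv2.cvtColor(I,cv2.COLOR_BGR2HSV); m=cv2.inRange(h,(22,120,60),(33,255,255)); nn,l,st,ct=cv2.connectedComponentsWithStats(m)
    for dx in(0,-.0035,-.007):
      b=proj(n,W(c8(-.085+dx,-.06+dx,-.055,.055,0,.042))); M=cv2.moments(cv2.convexHull(b.astype(np.float32))); p=np.array([M['m10'],M['m01']])/M['m00']; print(n,dx,p,M['m00'])
    i=min((np.linalg.norm(ct[i]-p),i) for i in range(1,nn) if st[i,4]>40)[1]; print('obs',ct[i],st[i])
E
```

```text
grip_force: 0.0
clock: 30.85
eef_pos: [0.6082, 0.2625, 0.4178]
tool_rot: [-2.106, -1.669, -0.661]
contact_force: [0.6, 0.1, -0.4]
gripper_width: 0.996
grip_force: 0.0
319
215 ..............W.WWWWWWWWWWWWWWWWWWWWWWWWWWWWWWWWWWWWWWWWWWWWWW..................
216 ................WWWWWWWWWWWWWWWWWWWWWWWWWWWWWWWWWWWWWWWWWWWWWW..................
217 ...........bb....WWWWWWWWWWWWWWWWWWWWWWWWWWWWWWWWWWWWWWWWWWWWW..................
218 ...........bbbbb.....WWWWWWWWWWWWWWWWWWWWWWWWWWWWWWWWWWWWWWWWW..................
219 ...........bbbbbbbbbbb....WWWWWWWWWWWWWWWWWWWWWWWWWWWWWWWWWWWW..................
220 ..........bbbbbbbbbbbbbbbb.....WWWWWWWWWWWWWWWWWWWWWWWWWWWWWWW..................
221 ..........bbbbbbbbbbbbbbbbbbbbb....WWWWWWWWWWWWWWWWWWWWWWWWWWW..................
222 ..........bbbbbbbbbbbbbbbbbbbbbbbbbb....WWWWWWWWWWWWWWWWWWWWWW..................
223 ..........bbbbbbbbbbbbbbbbbbbbbbbbbbbbbbb....WWWWWWWWWWWWWWWWW..................
224 .........bbbbbbbbb.bbbbbbbbbbbbbbbbbbbbbbbbbb....WWWWWWWWWWWW...................
225 .........bbbbbbbb......bbbbbbbbbbbbbbbbbbbbbb...b.....WWWWWWW..............
[... 4189 characters left out ...]
 108 105 100 101  99 105 104  90  85
   86  97 109 107 107 107 108 107 107 106]
 [ 69  71  69  80 108 107 107 107 106 108 106 106 107 109 107 109 102 100
  100 106 106 106 108 109 108 106 106 107]
 [ 71  70  67  81 106 108 108 107 105 108 107 108 108 108 108 108 108 108
  109 108 106 108 109 109 109 109 108 109]]
scene 0 [275.8827 242.484 ] 459.20445954077877
scene -0.0035 [275.5187 242.1902] 456.7500022482127
scene -0.007 [275.1565 241.898 ] 454.3147882495541
obs [274.1606 241.9091] [260 231  33  23 330]
top 0 [186.6206 165.5881] 394.5331492399564
top -0.0035 [187.5205 165.8858] 394.1011620388599
top -0.007 [188.4183 166.1828] 393.66709046415053
obs [188.4682 166.0064] [179 151  19  31 314]
```

```bash
python3 -c "
from plant import ctrl
print(ctrl.sign_off())"
```

```text
the job is handed in; nothing more can be done
None
```

The job is handed in at about 31 s of 64 s: all four chips were wiped into the tray and the scraper hangs released on the free peg, judged from camera measurements, since the hand-in returned no verdict.

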